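# Load a sample pot and index it under the lens

### The job

Take the pot with the red cap from the steel tray and set it down upright, without dropping it, in the carousel stall at the green loading tongue. Then grip the red bar of the knob in the middle and turn the carousel clockwise (seen from above) by three clicks, feeling each one, so that the pot comes to rest exactly at the third stop, under the lens; do not run past it. Finish while still gripping the knob there, and leave the other pots, the bottle and the burner where they are.

Things in the scene. Friction and masses are not known exactly. Their poses are not given: they have to be found in the camera images.
- pot_red: loose sample pot to be loaded: upright cylinder 30 mm in diameter, 42 mm high, amber below, red cap on its top 14 mm; 60 g (varies); origin at the centre of its underside, z up. It stands on the tray's floor, 6 mm above the bench, with at least 28 mm clear to the next pot
- pot_blue: same pot with a blue cap, on the tray; leave alone
- pot_white: same pot with a white cap, on the tray; leave alone
- tray: fixed low steel tray 110 x 230 mm, lip 10 mm high, floor 6 mm high; origin at the centre of its underside, long side along its y
- station: fixed white round base, 224 mm across, of the inspection carousel; origin on the carousel's upright axis, at bench height, z up. Its own -x points along the green loading tongue (radius 115 to 160 mm, 12 mm high). The carousel on it is a disc 246 mm across. Some stalls far from the tongue hold dark-capped pots that are part of the carousel, tops 84 mm above the bench
- loading (a point): centre of the floor of the stall at the loading tongue, 42 mm above the bench: set the pot's underside here. The carousel has 15 equal stalls 24 degrees apart, centres 100 mm from the axis; each is about 38 mm wide and 40 mm long, walls (fins, hub, rim) 8 mm high. Axes as the station
- under_lens (a point): point on the stall floor level (42 mm above the bench) straight below the lens, three clicks (72 degrees) clockwise from the loading point, 100 mm from the axis. Black lens 38 mm across, underside 106 mm above the bench, on a white arm and post up to 170 mm high; the post stands 158 mm from the axis
- knob: knob on a 24 mm thick stem in the middle of the carousel, fixed to it and turning it directly: black disc 48 mm across with a red upright grip bar 46 mm long (own x), 14 mm wide (own y), 36 mm high; origin on the axis at the disc's underside, 120 mm above the bench, own z up; the bar spans 126 to 162 mm above the bench
- knob_grip (a point): point on the axis inside the red bar, 148 mm above the bench, where to grip; axes as the knob
- carousel (a joint): angle of carousel and knob in rad, growing clockwise seen from above; a spring plunger holds it in stops at whole multiples of 0.4189 (24 degrees, one click); it starts in the stop at 0, 0.419 or 0.838. Between stops a moment of about 0.1 N m resists until half way, then pulls on about as much and vanishes abruptly in the next stop. Hard ends at -0.21 and 2.5
- spirit_bottle: loose clear bottle 64 mm across, 170 mm high, origin at the centre of its underside; leave alone
- burner: loose squat glass burner 76 mm across, 70 mm high, origin at the centre of its underside; leave alone

How it is judged:
By the outcome, as a careful person would: the job done as asked, in the order asked, and still so for the second after the job is handed in, while the arm keeps its last pose, push and grip.
It also fails if it takes over 72 s, if anything falls off the work surface, if the arm or the gripper's body presses on something with over 40 N, if the wrist force passes 120 N, or if a joint passes its speed limit or range.

### The arm

A 7-joint arm with a two-finger parallel gripper is mounted at the origin on the work surface. World frame = base frame: x ahead of the robot, y to its left, z up, the work surface at z = 0. Lengths are in m, angles in rad, forces in N, time in s.
With the tool pointing down it reaches from about 0.425 to 0.825 m from the base axis. Payload 3.6 kg.
Tool frame: the origin (TCP) lies where the fingers leave the gripper's body, on its centre line; the fingertips stand 73 mm ahead of it and the grasp point (between the pads) lies 54 mm ahead of it; z points along the fingers, y is the line along which they close (so a half turn about z gives the same grasp; the last joint's range is limited). The gripper opens to 85 mm and grips with 20 to 120 N. Pads are 22 mm wide; open, the fingers measure 114 mm over their backs; the gripper's body (76 mm by 85 mm) begins 54 mm behind the grasp point. The pads swing forward as they close: fully open they stand 13 mm farther back than shut.
Start: joints at [-1.157, 0.615, -0.013, 1.423, 0.008, 1.103, -0.04], TCP at [0.277, 0.588, 0.304] pointing down, gripper open.
Joint ranges: [-3.12, 3.12], [-0.3, 2.06], [-1.34, 1.32], [0.26, 2.42], [-1.36, 4.5], [0.01, 1.98], [-2.84, 2.84]. Speed limits (rad/s): [2.79, 2.79, 3.14, 3.14, 3.14, 3.14, 3.14].

### API

Orientations are given as a unit quaternion [x, y, z, w].
In Python, from station import arm, snapshot, camera_info, ticket gives the robot as it stands. Calls block until the motion is done:
- arm.movep(position, orientation): joint-space move of the TCP to a pose.
- arm.line_to(position, velocity=0.15, ori=None): straight line of the TCP; ori=None keeps the orientation; velocity is the mean speed in m/s.
- arm.move_j(angles): joint-space move.
- arm.move_gripper(opening, effort=None): opening from 0.0 (shut) to 1.0 (fully open); effort is the grip in N (None keeps the last); returns when the fingers have stopped.
- arm.pause(seconds).
- arm.ik(position, orientation): joint angles nearest the present ones, or None.
- snapshot(name): name is "scene" or "side" or "wrist"; returns the picture (384x512x3 uint8, blue, green, red); there is no depth.
- camera_info(name): a dict with "fx", "fy", "cx", "cy" (pixels), "R" (3x3) and "t" (3): a world point X has camera coordinates R X + t; the wrist camera has in their place "T_tool_cam" (4x4, takes a point from camera to tool coordinates, whose origin is the TCP and whose axes are the flange's). Camera axes: x right, y down, z forward; pixel columns grow to the right and rows downward; lengths in m; the calibration is good to about 2 mm. A picture is of the moment at which its call begins: read the wrist's pose just before it. camera_info takes no time and is no camera call.
A pose or a line that the arm cannot do raises arm.MotionError and nothing moves.
- ticket.finish_job(): hands the job in; it is judged then, once.
Readings, each from a call of its own:
- arm.read_time(): time.
- arm.read_joint_positions(): joint angles.
- arm.read_dq(): joint speeds.
- arm.read_effort(): joint torques, N m.
- arm.read_tool_pos(): TCP position.
- arm.read_eef_rot(): TCP orientation.
- arm.read_ft_force(): force on the tool from outside, world axes, zero at the start.
- arm.read_wrist_torque(): the same for the moment, N m.
- arm.read_opening(): opening from 0.0 (shut) to 1.0 (fully open).
- arm.read_finger_force(): force on a finger pad.
Only numpy, scipy, OpenCV 4.12 (cv2) and the standard library are available. Lean on these libraries where they do the work, as an engineer would, in place of code of your own. Each camera call takes 0.05 s, during which the arm holds its last target. There are 200 camera calls.

## Working session

There is one attempt and no reset: what is moved stays moved. The work goes in short steps, each a Python script; the robot and the scene stay as the last script left them, time stands still between calls to the robot, and variables do not carry over. Pictures are saved under pics/ and viewed, at most 10 in all, crops included, and the job is handed in when it is done.

```bash
mkdir -p pics; ls; python3 - <<'E'
from station import arm, snapshot, camera_info
import cv2, numpy as np
np.set_printoptions(precision=4,suppress=True)
for n in("scene","side","wrist"):
    cv2.imwrite(f"pics/{n}0.png",snapshot(n)); c=camera_info(n); print(n,c)
print(arm.read_time(),arm.read_tool_pos(),arm.read_eef_rot())
a=[cv2.imread(f"pics/{n}0.png") for n in("scene","side")]
E
```

```text
pics
scene {'fx': 458.2675933859338, 'fy': 458.2675933859338, 'cx': 259.8387331979554, 'cy': 191.57498366719253, 'R': array([[-0.637 ,  0.7709,  0.0022],
       [ 0.5207,  0.4323, -0.7362],
       [-0.5685, -0.4678, -0.6768]]), 't': array([ 0.3803, -0.253 ,  1.9522])}
side {'fx': 368.826097750546, 'fy': 368.826097750546, 'cx': 260.6868572116142, 'cy': 193.8685022817697, 'R': array([[ 0.9877, -0.156 ,  0.0091],
       [-0.0716, -0.5038, -0.8608],
       [ 0.1389,  0.8496, -0.5088]]), 't': array([-0.6013,  0.1422,  0.9504])}
wrist {'fx': 267.02279018574615, 'fy': 267.02279018574615, 'cx': 253.9412284969956, 'cy': 188.45672025616676, 'T_tool_cam': array([[-0.    , -0.9499, -0.3126,  0.0809],
       [ 1.    ,  0.0001, -0.0002, -0.0002],
       [ 0.0002, -0.3126,  0.9499, -0.0695],
       [ 0.    ,  0.    ,  0.    ,  1.    ]])}
0.15 [0.2765 0.5878 0.303 ] [ 0.2181  0.9759 -0.001  -0.0002]
```

View pics/scene0.png

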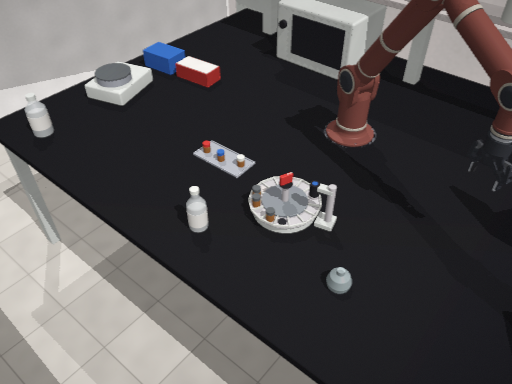

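View pics/side0.png

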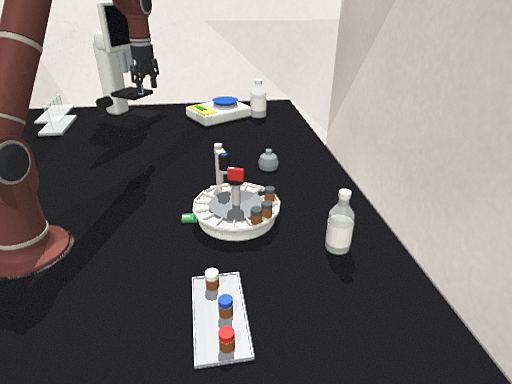

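Scene shows the tray at (224,158) with the red pot at (207,146) and the carousel at (285,200). Side shows the red pot at (227,339), the knob bar at (236,174) and the green tongue at (188,218), with the lens towards +y.

```bash
cat > h.py <<'E'
from station import arm, snapshot, camera_info
import cv2, numpy as np
from scipy.spatial.transform import Rotation as Ro
np.set_printoptions(precision=4,suppress=True)
def cam(n):
    c=camera_info(n)
    if n=="wrist":
        T=np.eye(4);T[:3,:3]=Ro.from_quat(arm.read_eef_rot()).as_matrix();T[:3,3]=arm.read_tool_pos()
        W=T@c["T_tool_cam"]; return c,W[:3,:3],W[:3,3]
    R=np.array(c["R"]);return c,R.T,-R.T@c["t"]
def ray(C,u,v,z):
    c,R,o=C; d=R@[(u-c["cx"])/c["fx"],(v-c["cy"])/c["fy"],1]; return o+d*(z-o[2])/d[2]
def proj(C,X):
    c,R,o=C; p=R.T@(np.asarray(X)-o); return np.array([c["fx"]*p[0]/p[2]+c["cx"],c["fy"]*p[1]/p[2]+c["cy"]])
def mask(im,col):
    h=cv2.cvtColor(im,cv2.COLOR_BGR2HSV)
    if col=="red": return ((h[...,0]<5)|(h[...,0]>174))&(h[...,1]>200)&(h[...,2]>90)
    if col=="green": return (h[...,0]>45)&(h[...,0]<85)&(h[...,1]>110)&(h[...,2]>50)
def blobs(m,amin=15):
    n,l,s,c=cv2.connectedComponentsWithStats(m.astype(np.uint8))
    return [(s[i,4],c[i].round(1),s[i,:4]) for i in range(1,n) if s[i,4]>=amin]
def down(yaw): # tool x axis at world angle yaw, z down
    return (Ro.from_euler("z",yaw)*Ro.from_euler("x",np.pi)).as_quat()
E
python3 - <<'E'
from h import *
for n in("scene","side"):
    im=cv2.imread(f"pics/{n}0.png");C=cam(n)
    for col in("red","green"):
        for b in blobs(mask(im,col)): print(n,col,b,[ray(C,*b[1],z) for z in(.01,.041,.144)])
print(Ro.from_quat(arm.read_eef_rot()).as_matrix())
E
```

```text
side green (np.int32(27), array([200.2, 107.6]), array([195, 106,  12,   4], dtype=int32)) [array([0.4598, 1.1035, 0.01  ]), array([0.4605, 1.0039, 0.041 ]), array([0.4626, 0.6728, 0.144 ])]
side green (np.int32(114), array([188.8, 218.3]), array([181, 213,  16,  10], dtype=int32)) [array([0.4103, 0.0675, 0.01  ]), array([0.4135, 0.0212, 0.041 ]), array([ 0.4241, -0.1324,  0.144 ])]
[[-0.9049  0.4257 -0.0008]
 [ 0.4257  0.9049 -0.0018]
 [-0.     -0.002  -1.    ]]
```

```bash
python3 - <<'E'
from h import *
for n,p in(("scene",(287,179)),("scene",(207,145)),("side",(236,174)),("side",(227,332))):
    im=cv2.imread(f"pics/{n}0.png");print(n,cv2.cvtColor(im,cv2.COLOR_BGR2HSV)[p[1],p[0]])
    h=cv2.cvtColor(im,cv2.COLOR_BGR2HSV); m=((h[...,0]<5)|(h[...,0]>172))&(h[...,1]>180)&(h[...,2]>120)
    w=np.zeros_like(m);w[p[1]-15:p[1]+15,p[0]-15:p[0]+15]=1;m&=w
    for b in blobs(m): print(n,b,[ray(cam(n),*b[1],z) for z in(.041,.144)])
# reachability
q0=arm.read_joint_positions()
for y in np.arange(-180,180,30):
    r=[arm.ik([.5,.02,.35],down(np.radians(y))),arm.ik([.57,.03,.202],down(np.radians(y)))]
    print(y,[None if a is None else np.array(a) for a in r])
E
```

```text
scene [  0 187 185]
scene (np.int32(86), array([285.7, 179.7]), array([280, 175,  13,  10], dtype=int32)) [array([0.4565, 0.0055, 0.041 ]), array([0.5533, 0.0737, 0.144 ])]
scene [  1 187 188]
scene (np.int32(21), array([206.1, 144.5]), array([203, 141,   7,   6], dtype=int32)) [array([ 0.489 , -0.3659,  0.041 ]), array([ 0.5827, -0.2626,  0.144 ])]
side [  0 174 186]
side (np.int32(31), array([229.9, 171.4]), array([227, 168,   9,   9], dtype=int32)) [array([0.548 , 0.2851, 0.041 ]), array([0.5343, 0.0838, 0.144 ])]
side (np.int32(24), array([241.5, 174.5]), array([239, 171,   5,  10], dtype=int32)) [array([0.5843, 0.2572, 0.041 ]), array([0.5641, 0.061 , 0.144 ])]
side [  1 144 247]
side (np.int32(35), array([226.3, 339.3]), array([220, 334,  14,   9], dtype=int32)) [array([ 0.4846, -0.3826,  0.041 ]), array([ 0.4823, -0.4633,  0.144 ])]
-180 [array([-0.1567,  0.3355,  0.1003,  1.7794, -0.0385,  1.0285,  1.5287]), array([-0.0515,  0.611 , -0.0616,  1.7751,  0.0515,  0.757 ,  1.4314])]
-150 [array([-0.065 ,  0.3354, -0.0256,  1.7767,  0.0098,  1.0297,  2.0002]), array([ 0.0388,  0.6
[... 837 characters left out ...]
7903, -0.2674,  1.0541, -0.8374]), array([-0.4337,  0.6702,  0.5563,  1.7876, -0.4662,  0.8179, -0.6961])]
60 [array([-0.4687,  0.3689,  0.5423,  1.7884, -0.217 ,  1.0439, -0.3699]), array([-0.3658,  0.6471,  0.4401,  1.7855, -0.3694,  0.7914, -0.2642])]
90 [array([-0.3908,  0.3548,  0.4283,  1.7862, -0.1684,  1.0365,  0.1   ]), array([-0.2949,  0.6299,  0.3234,  1.7832, -0.2716,  0.7723,  0.1665])]
120 [array([-0.3093,  0.3447,  0.3123,  1.7839, -0.1213,  1.0317,  0.5717]), array([-0.2223,  0.6182,  0.2068,  1.7808, -0.1736,  0.7602,  0.597 ])]
150 [array([-0.2308,  0.3385,  0.2026,  1.7816, -0.0781,  1.0293,  1.0481]), array([-0.1385,  0.6113,  0.0747,  1.778 , -0.0625,  0.7545,  1.0154])]
```

```bash
python3 - <<'E'
from h import *
arm.movep([.53,.07,.42],down(np.pi))
C=cam("wrist");im=snapshot("wrist");cv2.imwrite("pics/w1.png",im)
np.savez("w1.npz",R=C[1],o=C[2])
arm.movep([.50,-.33,.30],down(np.pi))
C=cam("wrist");im=snapshot("wrist");cv2.imwrite("pics/w2.png",im)
np.savez("w2.npz",R=C[1],o=C[2])
print(arm.read_time(),arm.read_tool_pos())
E
```

```text
3.9 [ 0.5014 -0.3282  0.3004]
```

View pics/w1.png

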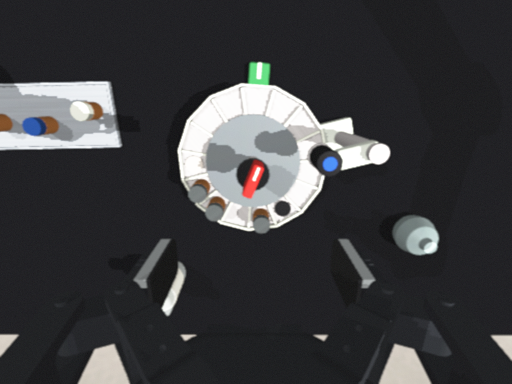

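View pics/w2.png

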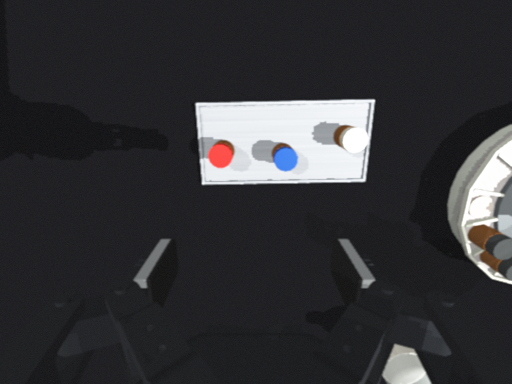

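w1: carousel centre ≈ (254,155), tongue (259,73), red bar (254,178) along about (260,163)–(248,193), lens (328,160). w2: red cap (220,156), blue (286,160), white (354,140), fingers clear of them.

```bash
python3 - <<'E'
from h import *
c=camera_info("wrist")
def C(n): d=np.load(n+".npz");return c,d["R"],d["o"]
def red(im): 
    h=cv2.cvtColor(im,cv2.COLOR_BGR2HSV); return ((h[...,0]<8)|(h[...,0]>172))&(h[...,1]>170)&(h[...,2]>150)
im=cv2.imread("pics/w2.png");c2=C("w2")
for b in blobs(red(im),60): print("pot",b,ray(c2,*b[1],.048))
for nm,p in(("blue",(286,160)),("white",(354,140))): print(nm,ray(c2,*p,.048))
im=cv2.imread("pics/w1.png");c1=C("w1");m=red(im)
for b in blobs(m,60):
    print("bar",b,ray(c1,*b[1],.162))
g=mask(im,"green")
for b in blobs(g,60): print("tongue",b,ray(c1,*b[1],.012))
print("tongue ends",ray(c1,260,63,.012))
# disc outer edge: bright, low saturation, hull of component
h=cv2.cvtColor(im,cv2.COLOR_BGR2HSV);k=((h[...,2]>150)&(h[...,1]<60)).astype(np.uint8);k[:,:175]=0;k[:80]=0;k[240:]=0
pts=[]
for a in np.radians(np.arange(0,360,4)):
    for r in np.arange(95,40,-.5):
        u,v=254+r*np.cos(a),156+r*np.sin(a)
        if k[int(round(v)),int(round(u))]: pts.append(ray(c1,u,v,.05)[:2]);break
P=np.array(pts)
from scipy.optimize import least_squares
for R in(None,.123):
    f=(lambda x:np.hypot(*(P-x[:2]).T)-(x[2] if R is None else R))
    s=least_squares(f,[.55,.07,.12],loss="soft_l1",f_scale=.002);print("disc",s.x,np.median(abs(f(s.x))))
sub=cv2.resize(im[45:245,165:400],None,fx=3,fy=3,interpolation=cv2.INTER_CUBIC);cv2.imwrite("pics/w1c.png",sub)
E
```

```text
pot (np.int32(419), array([220.5, 154.7]), array([209, 144,  24,  23], dtype=int32)) [ 0.4835 -0.3687  0.048 ]
blue [ 0.4898 -0.2887  0.048 ]
white [ 0.4652 -0.2082  0.048 ]
bar (np.int32(284), array([252.2, 181. ]), array([243, 163,  21,  34], dtype=int32)) [0.5465 0.0692 0.162 ]
tongue (np.int32(382), array([258.7,  73.2]), array([247,  61,  24,  24], dtype=int32)) [0.4059 0.0791 0.012 ]
tongue ends [0.3906 0.0811 0.012 ]
disc [0.5477 0.0704 0.1247] 0.001220810352768241
disc [0.5471 0.0705 0.12  ] 0.002161888816715682
```

View pics/w1c.png

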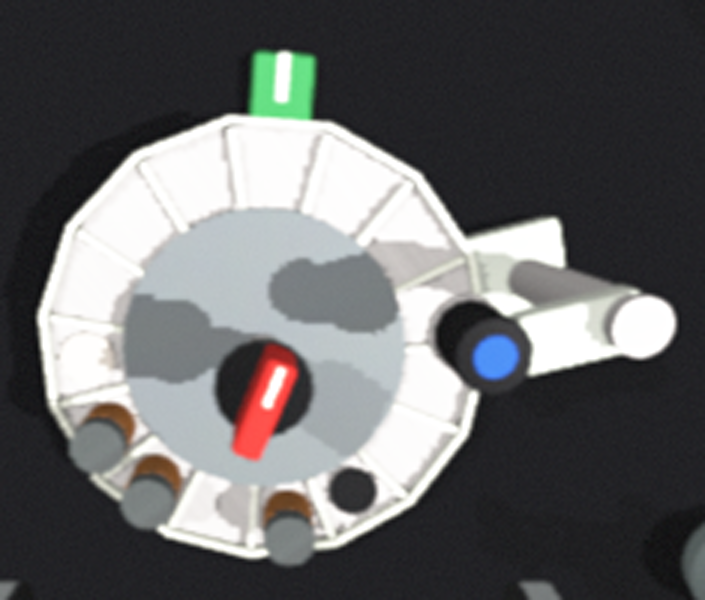

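The axis is at ≈ (0.547, 0.0705), with the tongue direction ≈ 176°. Next I pick the pot and go above the stall.

```bash
python3 - <<'E'
from h import *
p=np.array([.4835,-.3687]);q=down(np.pi/2)
arm.movep([*p,.20],q); arm.line_to([*p,.092],.12)
print(arm.read_tool_pos(),arm.read_ft_force())
arm.move_gripper(0.0,25); print("op",arm.read_opening(),arm.read_finger_force(),arm.read_ft_force())
arm.line_to([*p,.22],.12)
print("op",arm.read_opening(),arm.read_finger_force())
L=np.array([.4475,.0773])
arm.movep([*L,.22],down(np.radians(176.1)))
arm.line_to([*L,.165],.1)
C=cam("wrist");im=snapshot("wrist");cv2.imwrite("pics/w3.png",im);np.savez("w3.npz",R=C[1],o=C[2])
print(arm.read_tool_pos(),arm.read_time(),arm.read_opening())
E
```

```text
[ 0.4838 -0.3692  0.0928] [-0.1421  0.2905 -0.0445]
op 0.34169141832321026 24.793797433376312 [ 0.6631 -0.4588  1.9237]
op 0.34139800034570184 24.711880087852478
[0.448  0.0771 0.1655] 10.1917 0.33787718356934304
```

View pics/w3.png

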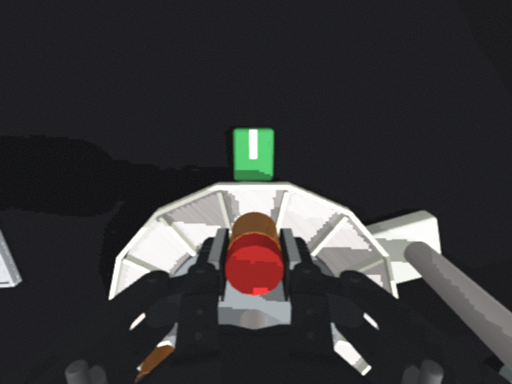

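w3: the held pot is at (254,255). The tongue (254,128–180) and the loading stall's fins (223 and 286) are symmetric about it. I'll check the radial offset numerically.

```bash
python3 - <<'E'
from h import *
d=np.load("w3.npz");C=(camera_info("wrist"),d["R"],d["o"]);im=cv2.imread("pics/w3.png")
t=arm.read_tool_pos();a=np.radians(176.1);r=np.array([np.cos(a),np.sin(a)]);s=np.array([-r[1],r[0]])
g=mask(im,"green");b=blobs(g,100);print(b)
print("column",[(v,int(im[v,240].max())) for v in range(178,215,2)])
for n,u,v,z in(("tongue end",254,128,.012),("rim",254,183.5,.05),("finL",221,190,.05),("finR",287,190,.05),("finL2",230,216,.05),("finR2",282,216,.05)):
    e=(ray(C,u,v,z)-t)[:2];print(n,e@r,e@s)
E
```

```text
[(np.int32(1877), array([253.2, 155.3]), array([232, 127,  43,  54], dtype=int32))]
column [(178, 130), (180, 83), (182, 129), (184, 187), (186, 255), (188, 255), (190, 251), (192, 251), (194, 248), (196, 250), (198, 251), (200, 251), (202, 249), (204, 250), (206, 250), (208, 250), (210, 250), (212, 240), (214, 233)]
tongue end 0.05968453353389135 4.363175913335132e-05
rim 0.023979290164885054 6.054034134696295e-05
finL 0.019030279053027153 0.024140640282081384
finR 0.01900245729875033 -0.02401110499795018
finL2 -0.0016502203716608403 0.01816887121949422
finR2 -0.0016713150898389302 -0.02102938048224576
```

```bash
python3 - <<'E'
from h import *
t=arm.read_tool_pos();xy=[.4475,.0775]
arm.line_to([*xy,.134],.08); arm.pause(.2); f0=np.array(arm.read_ft_force()); print(f0,arm.read_tool_pos())
z=.132
while z>.126:
    arm.line_to([*xy,z],.02); f=np.array(arm.read_ft_force())-f0
    print(z,arm.read_tool_pos()[2],f)
    if f[2]>2: break
    z-=.001
arm.move_gripper(.62); print(arm.read_opening(),arm.read_ft_force())
arm.line_to([*xy,.25],.15)
arm.movep([.51,.0705,.30],down(np.radians(160)))
C=cam("wrist");im=snapshot("wrist");cv2.imwrite("pics/w4.png",im);np.savez("w4.npz",R=C[1],o=C[2])
print(arm.read_time())
E
```

```text
[-0.154  -0.5874 -0.5833] [0.4478 0.0776 0.1345]
0.132 0.13202649230304447 [-0.6879  0.3222  0.3156]
0.131 0.1309483460001286 [-0.4745  0.2987 -0.259 ]
0.13 0.12993413801063275 [-0.0982  0.9366  0.4204]
0.129 0.12895121123109982 [0.2622 0.2569 0.5808]
0.128 0.1283040830846003 [-0.6895  0.7968  3.7187]
0.6216191888271073 [-0.901   0.1909  0.7929]
13.975
```

View pics/w4.png

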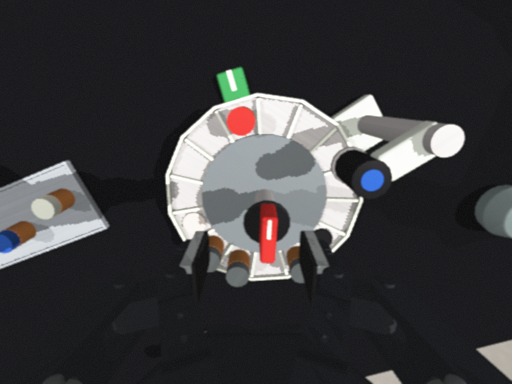

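w4: the pot stands in the loading stall at (241,121), and the bar runs from (268,205) to (267,262). Next is the bar's axis and direction.

```bash
python3 - <<'E'
from h import *
d=np.load("w4.npz");C=(camera_info("wrist"),d["R"],d["o"]);im=cv2.imread("pics/w4.png")
print([(v,im[v,264].tolist()) for v in range(198,268,3)])
h=cv2.cvtColor(im,cv2.COLOR_BGR2HSV);m=((h[...,0]<8)|(h[...,0]>172))&(h[...,1]>120)&(h[...,2]>60);m[:190]=0
top=m&(h[...,2]>np.percentile(h[...,2][m],25))
for v in range(200,266,4):
    u=np.where(m[v])[0]; 
    if len(u): print(v,u.min(),u.max(),ray(C,u.min()-.5,v,.162)[:2],ray(C,u.max()+.5,v,.162)[:2])
E
```

```text
[(198, [119, 121, 124]), (201, [39, 38, 37]), (204, [31, 33, 113]), (207, [28, 30, 122]), (210, [26, 27, 123]), (213, [30, 32, 124]), (216, [32, 34, 141]), (219, [56, 59, 230]), (222, [49, 53, 216]), (225, [55, 60, 233]), (228, [59, 64, 241]), (231, [58, 62, 241]), (234, [56, 61, 241]), (237, [59, 63, 243]), (240, [62, 66, 244]), (243, [63, 68, 245]), (246, [62, 66, 245]), (249, [63, 67, 246]), (252, [63, 66, 246]), (255, [62, 66, 245]), (258, [63, 67, 246]), (261, [61, 65, 244]), (264, [213, 216, 222]), (267, [221, 223, 226])]
204 261 273 [0.5125 0.075 ] [0.5162 0.0851]
208 260 275 [0.5156 0.073 ] [0.5202 0.0855]
212 260 276 [0.519  0.0718] [0.5239 0.0852]
216 260 277 [0.5224 0.0705] [0.5276 0.0848]
220 260 278 [0.5259 0.0693] [0.5314 0.0844]
224 259 278 [0.5291 0.0672] [0.535  0.0833]
228 259 277 [0.5327 0.066 ] [0.5383 0.0813]
232 259 277 [0.5363 0.0647] [0.5419 0.0801]
236 259 277 [0.5399 0.0634] [0.5455 0.0788]
240 259 276 [0.5436 0.0621] [0.5489 0.0768]
244 260 275 [0.5476 0.0616] [0.5524 0.0747]
248 260 275 [0.5513 0.0602] [0.5561 0.0735]
252 260 274 [0.5551 0.0589] [0.5596 0.0714]
256 260 274 [0.5589 0.0575] [0.5635 0.0701]
260 261 274 [0.5631 0.057 ] [0.5674 0.0687]
```

```bash
python3 - <<'E'
from h import *
A=[.5470,.0700];q=down(np.radians(159))
arm.movep([*A,.26],q); arm.line_to([*A,.204],.1); arm.pause(.3)
def rd(n=8):
    v=[]
    for _ in range(n): v.append(np.r_[arm.read_ft_force(),arm.read_wrist_torque()]);arm.pause(.02)
    return np.mean(v,0),np.std(v,0)
b,s=rd(); print("base",b,s)
arm.move_gripper(0,40); arm.pause(.3); g,_=rd(); print("grip",g-b,arm.read_opening(),arm.read_finger_force())
np.save("base.npy",b)
print(arm.read_tool_pos(),Ro.from_quat(arm.read_eef_rot()).as_euler("zyx",degrees=True),arm.read_time())
E
```

```text
base [-0.0896  0.0908 -0.2925 -0.0014  0.0099  0.0047] [0.4828 0.4852 0.3081 0.0372 0.0295 0.0336]
grip [-0.3052  0.3785  1.8217  0.1107  0.0579 -0.2225] 0.15815674517851327 39.83723759651184
[0.547  0.07   0.2041] [-158.9916    0.0072 -179.9919] 16.3167
```

```bash
cat > k.py <<'E'
from h import *
A=[.5470,.0700,.204];b=np.load("base.npy")
def yaw():
    x=Ro.from_quat(arm.read_eef_rot()).as_matrix()[:,0];return np.degrees(np.arctan2(x[1],x[0]))
def to(y,n=8,p=.08):
    arm.movep(A,down(np.radians(y)));arm.pause(p)
    v=[]
    for _ in range(n): v.append(np.r_[arm.read_ft_force(),arm.read_wrist_torque()]);arm.pause(.01)
    w=np.mean(v,0)-b; print("%.1f yaw %.2f Tz %.3f F %s t %.2f"%(y,yaw(),w[5],w[:3].round(1),arm.read_time()),flush=True);return w
E
python3 - <<'E'
from k import *
for y in np.arange(159,141,-1.5): to(y)
E
```

```text
159.0 yaw 159.00 Tz -0.244 F [-0.5  0.3  2.4] t 16.72
157.5 yaw 157.55 Tz 0.124 F [-0.3  0.5  2.5] t 17.12
156.0 yaw 156.01 Tz 0.015 F [-0.6  0.7  3.3] t 17.52
154.5 yaw 154.52 Tz 0.004 F [-0.4  1.7  3.4] t 17.92
153.0 yaw 153.02 Tz 0.015 F [-0.3  1.6  3.9] t 18.32
151.5 yaw 151.52 Tz 0.003 F [-0.2  2.5  3.8] t 18.72
150.0 yaw 150.02 Tz -0.031 F [0.3 3.2 4. ] t 19.12
148.5 yaw 148.52 Tz -0.032 F [0.4 3.9 4. ] t 19.52
147.0 yaw 147.03 Tz -0.042 F [1.1 4.8 4.1] t 19.92
145.5 yaw 145.53 Tz -0.066 F [1.  4.9 3.9] t 20.32
144.0 yaw 144.04 Tz -0.092 F [1.5 5.4 3.8] t 20.72
142.5 yaw 142.52 Tz -0.116 F [1.5 5.3 3.6] t 21.12
```

```bash
python3 - <<'E'
from k import *
A[1]+=.0008; A[0]+=.0002
print(arm.read_opening(),arm.read_finger_force())
for y in np.arange(141.5,130,-1): to(y)
print(arm.read_opening(),arm.read_finger_force())
cv2.imwrite("pics/w5.png",snapshot("wrist"))
E
```

```text
0.16096222221841405 40.016934871673584
141.5 yaw 141.48 Tz -0.106 F [1.  3.6 4.3] t 21.52
140.5 yaw 140.48 Tz -0.099 F [1.4 3.1 4. ] t 21.92
139.5 yaw 139.49 Tz -0.111 F [1.5 2.6 4.3] t 22.32
138.5 yaw 138.48 Tz -0.130 F [2.1 2.5 4.6] t 22.72
137.5 yaw 137.49 Tz -0.109 F [2.3 1.9 4.1] t 23.12
136.5 yaw 136.49 Tz -0.144 F [2.6 1.4 4.1] t 23.52
135.5 yaw 135.49 Tz -0.133 F [3.2 1.6 3.9] t 23.92
134.5 yaw 134.50 Tz -0.066 F [3.9 1.5 3.9] t 24.32
133.5 yaw 133.52 Tz 0.239 F [4.4 1.1 3.7] t 24.72
132.5 yaw 132.47 Tz 0.072 F [4.8 1.2 3.6] t 25.12
131.5 yaw 131.46 Tz 0.020 F [4.9 1.6 3.6] t 25.52
130.5 yaw 130.46 Tz 0.019 F [5.2 1.6 3.6] t 25.92
0.15478133734991825 39.82123911380768
```

View pics/w5.png

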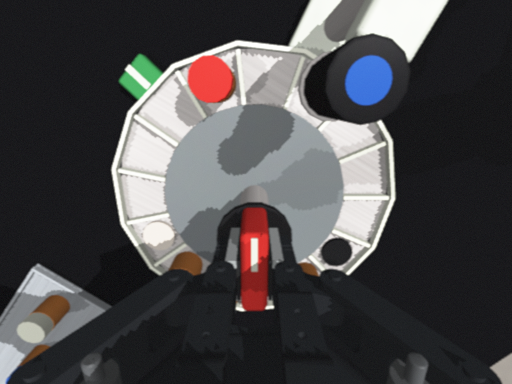

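w5: the carousel has turned with the pot, now at (210,78) and clear of the tongue (140,76). The bar is firmly held. Click 1 was felt at ≈134.2° and the start stop was at ≈158.1°.

```bash
python3 - <<'E'
from k import *
A[1]+=.0010; A[0]+=.0012
for y in (127,123,119,115,112.5,111,110.5,110.0,109.5,108.5): to(y)
A[0]+=.0004
for y in (104,99,94,90,88.5,87.5): to(y)
print(arm.read_opening(),A)
E
```

```text
127.0 yaw 126.95 Tz -0.046 F [2.5 1.5 5.5] t 26.37
123.0 yaw 122.94 Tz -0.089 F [2.7 1.5 5.5] t 26.77
119.0 yaw 118.95 Tz -0.109 F [3.  1.6 5.3] t 27.17
115.0 yaw 114.96 Tz -0.155 F [3.1 1.8 5.3] t 27.57
112.5 yaw 112.43 Tz -0.239 F [3.  1.9 5.2] t 27.97
111.0 yaw 110.93 Tz -0.185 F [2.9 1.7 5.5] t 28.37
110.5 yaw 110.46 Tz -0.098 F [3.  1.9 5.7] t 28.77
110.0 yaw 110.01 Tz 0.112 F [3.2 1.9 5.6] t 29.17
109.5 yaw 109.57 Tz 0.291 F [3.2 1.7 5.6] t 29.57
108.5 yaw 108.41 Tz 0.022 F [3.2 2.1 5.4] t 29.97
104.0 yaw 103.90 Tz -0.004 F [2.7 2.1 6. ] t 30.37
99.0 yaw 98.89 Tz -0.065 F [3.  2.4 6. ] t 30.77
94.0 yaw 93.86 Tz -0.133 F [3.5 2.3 5.3] t 31.17
90.0 yaw 89.91 Tz -0.200 F [3.7 3.2 5.5] t 31.57
88.5 yaw 88.46 Tz -0.187 F [4.1 2.9 5. ] t 31.97
87.5 yaw 87.48 Tz -0.134 F [4.2 3.  5.1] t 32.37
0.15377918592630893 [0.5486, 0.07100000000000001, 0.204]
```

```bash
python3 - <<'E'
from k import *
A[1]+=.0010; A[0]+=.0016
y=87.1
while True:
    w=to(y)
    if w[5]>-.02 or y<85.6: break
    y-=.2
arm.pause(.5); to(y); print(arm.read_opening())
cv2.imwrite("pics/side1.png",cv2.resize(snapshot("side")[120:270,150:310],None,fx=4,fy=4)[:600])
cv2.imwrite("pics/w6.png",snapshot("wrist"))
E
```

```text
87.1 yaw 87.10 Tz -0.078 F [4.4 2.9 5.2] t 32.77
86.9 yaw 86.90 Tz -0.052 F [4.5 2.8 4.8] t 33.17
86.7 yaw 86.70 Tz -0.060 F [4.4 2.8 5. ] t 33.57
86.5 yaw 86.50 Tz -0.060 F [4.4 2.8 5. ] t 33.97
86.3 yaw 86.32 Tz -0.002 F [4.2 2.6 5. ] t 34.37
86.3 yaw 86.32 Tz -0.021 F [4.6 3.  4.5] t 35.27
0.15526611735656198
```

View pics/w6.png

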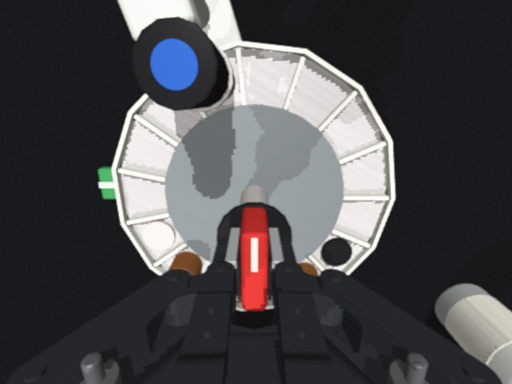

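View pics/side1.png

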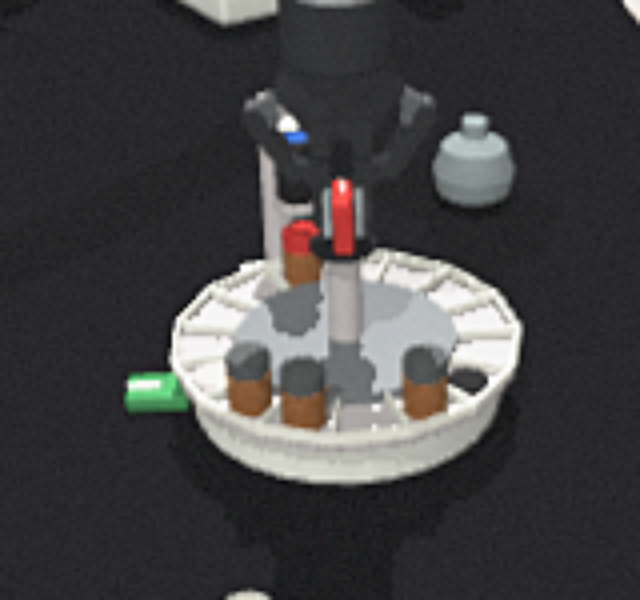

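Both views show the pot upright, with its red cap under the lens. w6 has the lens at (180,62) and the tongue at (108,183); side shows the pot at (300,250). The bar is still gripped, and the torque passes through zero at 86.2°, which fits the stops at 158.1, 134.2 and 110.2.

```bash
python3 - <<'E'
from k import *
from station import ticket
A[1]+=.0010; A[0]+=.0016
w=to(86.2,16)
print(ticket.finish_job())
E
```

```text
86.2 yaw 86.23 Tz 0.024 F [4.3 2.6 4.8] t 35.83
the job is handed in; nothing more can be done
None
```

The red-capped pot was set down upright in the loading stall and turned three felt clicks clockwise to rest at the third stop under the lens; I handed the job in at about 36 s with the knob still gripped (no verdict shown).

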